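# Square up the drained gel cassettes

## Robot

A 6-joint arm with a two-finger parallel gripper is mounted at the origin on a cart in front of the work surface, level with it; the furniture and walls round the work are solid. World frame = base frame: x ahead of the robot, y to its left, z up, the work surface at z = 0. Lengths are in m, angles in rad, forces in N, time in s.
With the tool pointing down it reaches from about 0.3 to 0.875 m from the base axis. Payload 6.4 kg.
Tool frame: the origin (TCP) lies between the finger pads; the fingertips stand 8 mm ahead of it and the grasp point (between the pads) lies 11 mm behind it (ctrl.finger_overhang is the distance from the TCP to the fingertips, in m); z points along the fingers, y is the line along which they close (so a half turn about z gives the same grasp; the last joint's range is limited). The gripper opens to 85 mm and grips with 20 to 120 N. Pads are 22 mm wide; open, the fingers measure 114 mm over their backs; the gripper's body (76 mm by 85 mm) begins 54 mm behind the grasp point. The pads swing forward as they close: fully open they stand 13 mm farther back than shut.
Start: joints at [1.114, 0.181, 1.607, -0, 1.354, -0.206], TCP at [0.143, 0.557, 0.239] pointing down, gripper open.
Joint ranges: [-2.99, 2.99], [-0.89, 2.07], [0.3, 2.58], [-1.14, 4.28], [0, 2.63], [-3.12, 3.12]. Speed limits (rad/s): [2.57, 2.57, 3.01, 3.14, 3.14, 3.14].

## Interface

Orientations are given as a unit quaternion [w, x, y, z].
In Python, from bench import ctrl, camera gives the robot as it stands.
- The arm moves only by the shell command python3 -m pendant 'ROWS' [OPENING]. ROWS is JSON, a list of rows, each a list of 6 numbers: the shift along the world's x, y, z normalised to -1 to 1, where 1 is 200 mm, then the turn, a rotation vector about the world's x, y, z normalised to -1 to 1, where 1 is pi/2 rad. In form: [[dx, dy, dz, rx, ry, rz], ...]. A call has exactly 10 rows; each row shifts and turns the commanded pose from where the row before left it; what a row does not reach is not made up. A row lasts 1/8 s, in which the tool goes at most 62.5 mm and 10.7 degrees, less where a joint would pass 70% of its speed; a pose out of reach is approached as far as the arm can. A call with a number of a shift or a turn outside -1 to 1 is refused whole. A call with a gripper value outside its range is refused whole. OPENING is the opening, from -1 (shut) to 1 (fully open), set as the call begins (- or left out, the last holds). The fingers move at their own pace and stop on an object; the grip force is fixed at half the most. Time passes only in rows, so rows that do not move let the fingers close, or fill a call up. It gives the time, the measured TCP pose, the force, the opening and the grip force at its end, in the units of the state.
- ctrl.get_obs(): the state, without advancing time (a new reading comes with each control period).
- camera(name): name is "scene" or "top" or "wrist"; returns a dict with "color" (480x640x3 uint8, blue, green, red), "fx", "fy", "cx", "cy" (pixels), "distortion" ([k1, k2, p1, p2, k3] as OpenCV has them; the pictures are not rectified), "xyz" and "rotation" of the camera in the world; the wrist camera has in their place "hand_eye" (4x4, takes a point from camera to tool coordinates, whose origin is the TCP and whose axes are the flange's). Camera axes: x right, y down, z forward; pixel columns grow to the right and rows downward; lengths in m; the calibration is good to about 2 mm. A picture is of the moment at which its call begins: read the wrist's pose just before it. There is no depth.
- ctrl.hand_in(): hands the job in; it is judged then, once.
The state is a dict: "time_s": time; "q": joint angles; "dq": joint speeds; "joint_efforts": joint torques, N m; "eef_pos": TCP position; "eef_rot": TCP orientation; "wrist_force": force on the tool from outside, world axes, zero at the start; "torque": the same for the moment, N m; "opening": opening from 0.0 (shut) to 1.0 (fully open); "grasp_force": force on a finger pad.
Only numpy, scipy, OpenCV 4.12 (cv2) and the standard library are available. Lean on these libraries where they do the work, as an engineer would, in place of code of your own. Each camera call takes 0.05 s, during which the arm holds its last target. There are 200 camera calls.

## Task

The three blue gel cassettes have drained: push the leaning row upright and square against the back plate of its white stand, close together with no gaps, and let go. The orange cassettes in the other stand are still wet; leave them leaning as they are.

Things in the scene. Friction and masses are not known exactly. Their poses are not given: they have to be found in the camera images.
- stand_blue: White drip stand of the blue cassettes, fixed (the orange ones have a like one). Base 130 (x) x 112 (y) x 6 mm, open at the -x end; back plate across the +x end, top 58 mm above the worktop, front face 50 mm from the origin. Side lips 102 mm apart inside, tops 11 mm up. Origin: centre of its underside, on the worktop; x points to the back plate, roughly away from the robot, y along the plate, z up.
- blue_front_center (a point): Centre of the front blue cassette (farthest from the back plate): flat rigid plate with white window, 8 mm thick (its x, towards the back plate), 90 wide (y), 60 tall (z), 60 g. It leans 20 to 45 degrees, top towards the back plate, foot out; feet slide on the base. A middle one, unlisted, leans between it and the back one. Upright in the closed row: 30 mm from the stand's origin along x.
- blue_back_center (a point): Centre of the back blue cassette, next to the back plate, on which its top leans. Same size and axes as the front one. Upright and flat against the back plate, this point is 46 mm from the stand's origin along its x.
- orange_front_center (a point): Centre of the front orange cassette, in the other stand: a row of three leaning in the same way, same sizes and axes. To be left alone. Obstacle near the work: a fixed microscope, to the right of both stands, about x 0.34 to 0.77, y -0.30 to 0 in the robot's base frame and 0.43 m tall, its eyepieces overhanging towards the robot: pass on the near side of it.
Mind the look-alikes: they are no part of the job. What is shaped like the stand_blue but yellow is not meant.

How it is judged:
At the end, for the whole second after the job is handed in: The blue row is on its stand, upright and square to the back plate within about 10 degrees, back cassette within 10 mm of the plate, front one within 12 mm of its place in a closed row, 20 mm sideways, at rest; the front orange cassette moved by no more than 15 mm (angle between each of blue_front_center, blue_back_center's own z axis and vertical below 0.17 rad and x of blue_front_center in the frame of stand_blue above 0.018 m and x of blue_back_center in the frame of stand_blue between 0.036 and 0.052 m and angle between the x axis of each of blue_front_center, blue_back_center and the x axis of stand_blue, either way round below 0.17 rad and z of blue_front_center in the frame of stand_blue between 0.026 and 0.046 m and z of blue_back_center in the frame of stand_blue below 0.046 m and y of blue_front_center in the frame of stand_blue between -0.02 and 0.02 m and y of blue_back_center in the frame of stand_blue between -0.02 and 0.02 m and linear speed of each of blue_front, blue_back below 0.03 m/s and distance of orange_front_center from where it was at the start of the episode below 0.015 m); the robot touches nothing.
It fails at once if an orange cassette is pushed (the front one moved by more than 15 mm) (distance of orange_front_center from where it was at the start of the episode above 0.015 m).
It also fails if it takes over 32 s, if anything falls off the work surface, if the arm or the gripper's body presses on something with over 40 N, if the wrist force passes 120 N, or if a joint passes its speed limit or range.

## Working session

There is one attempt and no reset: what is moved stays moved. The work goes in short steps, Python scripts to look and compute and a shell command to move; the robot and the scene stay as the last step left them, time stands still between calls to the robot, and variables do not carry over. Pictures are saved under pics/ and viewed, at most 10 in all, crops included, and the job is handed in when it is done.

```bash
mkdir -p pics; ls
python3 - <<'E'
from bench import ctrl,camera
import cv2,numpy as np
for n in("scene","top"):
    c=camera(n); cv2.imwrite(f"pics/{n}0.png",c["color"])
    print(n,c["fx"],c["fy"],c["cx"],c["cy"],c["distortion"],c["xyz"],np.round(c["rotation"],3).tolist())
o=ctrl.get_obs();print(o["time_s"],o["eef_pos"],o["eef_rot"])
E
```

```text
pics
scene 433.1794704937175 433.1794704937175 315.8708389691939 237.65085422947683 [-0.06996801  0.          0.          0.          0.        ] [0.63264073 0.44156532 0.82212938] [-0.025, 0.064, 0.959, -0.274]
top 554.7386899584131 554.7386899584131 313.5490200514774 240.4572590805814 [-0.10650787  0.          0.          0.          0.        ] [ 0.38795385 -0.02350133  1.52871873] [-0.044, 0.711, -0.7, 0.039]
0.1 [0.14249555 0.55657177 0.23848373] [-2.52862863e-04  1.25079773e-01  9.92146385e-01 -7.33223808e-04]
```

View pics/scene0.png

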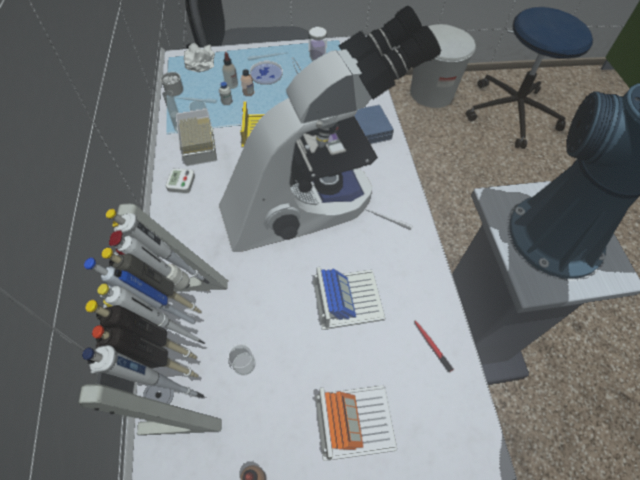

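View pics/top0.png

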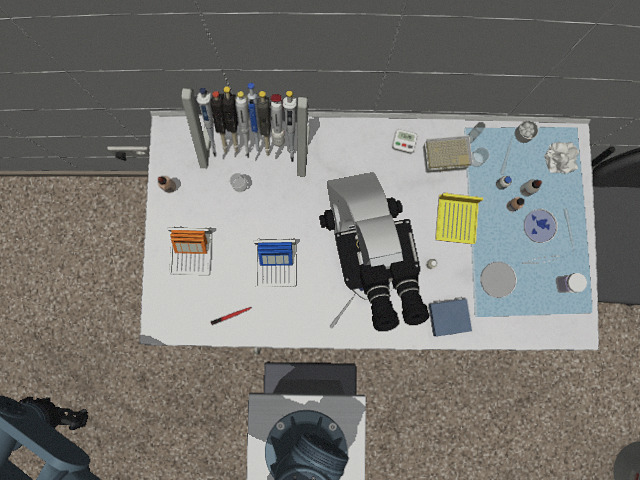

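The top view shows the blue row in a white stand at about (277,262), the orange row at (190,250), and an empty yellow look-alike at (458,219). In the scene view, blue is at (350,297) and orange at (358,422). The blue stand is the one with three blue cassettes in it, so I'll confirm that with an enlarged crop.

```bash
cat > h.py <<'E'
import cv2,numpy as np
from scipy.spatial.transform import Rotation as R
from bench import ctrl,camera
def cam(n):
    o=ctrl.get_obs(); c=camera(n)
    c["K"]=np.array([[c["fx"],0,c["cx"]],[0,c["fy"],c["cy"]],[0,0,1.]]);c["d"]=np.array(c["distortion"])
    if n=="wrist":
        T=np.eye(4);q=o["eef_rot"];T[:3,:3]=R.from_quat([q[1],q[2],q[3],q[0]]).as_matrix();T[:3,3]=o["eef_pos"]
        T=T@np.array(c["hand_eye"]);c["R"]=T[:3,:3];c["p"]=T[:3,3]
    else:
        q=c["rotation"];c["R"]=R.from_quat([q[1],q[2],q[3],q[0]]).as_matrix();c["p"]=np.array(c["xyz"])
    return c
def onz(c,uv,z):
    u=cv2.undistortPoints(np.array(uv,float).reshape(-1,1,2),c["K"],c["d"])[:,0]
    r=np.c_[u,np.ones(len(u))]@c["R"].T
    return c["p"]+r*((np.array(z)-c["p"][2])/r[:,2])[:,None]
def px(c,P):
    P=(np.array(P,float).reshape(-1,3)-c["p"])@c["R"]
    return cv2.projectPoints(P,np.zeros(3),np.zeros(3),c["K"],c["d"])[0][:,0]
E
python3 - <<'E'
from h import *
s=cam("scene");t=cam("top")
a=cv2.resize(s["color"][255:340,300:400],None,fx=5,fy=5,interpolation=2)
b=cv2.resize(t["color"][230:295,245:310],None,fx=6,fy=6,interpolation=2)
im=np.zeros((425,800,3),np.uint8);im[:, :500]=a;im[:390,500:800]=b[:,45:345]
cv2.imwrite("pics/crop1.png",im)
for n,c in(("s",s),("t",t)):
    h=cv2.cvtColor(c["color"],cv2.COLOR_BGR2HSV);m=cv2.inRange(h,(105,150,60),(130,255,255))
    k,l,st,ce=cv2.connectedComponentsWithStats(m)
    for i in range(1,k):
        if st[i,4]>80:print(n,st[i],ce[i],onz(c,ce[i],[.035]))
E
```

```text
s [120 271  46  32 301] [140.16611296 285.87707641] [[0.92225206 0.02464655 0.035     ]]
t [249 104   8  28 116] [252.81896552 116.85344828] [[0.91201058 0.1641756  0.035     ]]
t [258 242  34  24 469] [275.11513859 250.30277186] [[0.53686178 0.09195785 0.035     ]]
```

View pics/crop1.png

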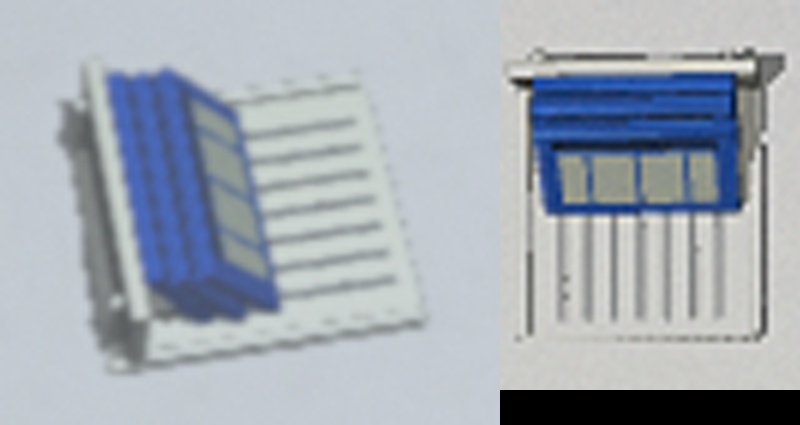

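The crop confirms the target: three blue cassettes leaning in the white stand, with the foot of the front one towards the robot. Back-plate top ends in full-image pixels are scene (319,267), (329,321) and top (253.7,241.7), (295.3,240.8). The base front corners are scene (385,319), (372,269) and top (256.7,286.3), (296.7,285.8).

Run:
```python
from h import *
s=cam("scene");t=cam("top")
for n,c,f,b,ft in(("s",s,[(385,319.4),(372.4,269.4)],[(329,321),(319,267)],[(356,316.5),(347,275)]),("t",t,[(256.7,286.3),(296.7,285.8)],[(253.7,241.7),(295.3,240.8)],[(260.5,265.3),(292.8,265)])):
    F=onz(c,f,[.006]);B=onz(c,b,[.058]);G=onz(c,ft,[.008])
    print(n,"front",F.round(4).tolist(),"plate",B.round(4).tolist(),"foot",G.round(4).tolist())
    for P in(F,B,G): d=P[0]-P[1];print("len",np.linalg.norm(d).round(3),"yaw",np.degrees(np.arctan2(-d[0],d[1])).round(1))
    print("depth",np.linalg.norm(F.mean(0)-B.mean(0)))
o=ctrl.get_obs();q=o["eef_rot"];print(R.from_quat([q[1],q[2],q[3],q[0]]).as_matrix().round(3))
```

```text
s front [[0.4418, 0.1469, 0.006], [0.444, 0.0328, 0.006]] plate [[0.5584, 0.1548, 0.058], [0.561, 0.0397, 0.058]] foot [[0.4986, 0.1338, 0.008], [0.5004, 0.0399, 0.008]]
len 0.114 yaw 1.1
len 0.115 yaw 1.3
len 0.094 yaw 1.1
depth 0.12805356780980395
t front [[0.4397, 0.1425, 0.006], [0.4429, 0.0327, 0.006]] plate [[0.5568, 0.1481, 0.058], [0.5609, 0.0368, 0.058]] foot [[0.4975, 0.1333, 0.008], [0.4997, 0.0444, 0.008]]
len 0.11 yaw 1.7
len 0.111 yaw 2.1
len 0.089 yaw 1.4
depth 0.12861586513267725
[[-0.969  0.248 -0.   ]
 [ 0.248  0.969 -0.001]
 [ 0.    -0.001 -1.   ]]
```

```bash
python3 -m pendant '[[0.12,-0.18,0,0,0,0.018],[0.12,-0.18,0,0,0,0.018],[0.12,-0.18,0,0,0,0.018],[0.12,-0.18,0,0,0,0.018],[0.12,-0.18,0,0,0,0.018],[0.12,-0.18,0,0,0,0.018],[0.12,-0.18,0,0,0,0.018],[0.12,-0.18,0,0,0,0.018],[0.12,-0.18,0,0,0,0.018],[0.12,-0.18,0,0,0,0.018]]' 0
```

```text
time_s: 1.55
eef_pos: [0.3833, 0.1958, 0.2395]
eef_rot: [0.0, -0.016, 1.0, 0.0]
wrist_force: [0.8, 1.3, -0.6]
opening: 0.497
grasp_force: 0.0
```

```bash
python3 -m pendant '[[0.08,-0.13,0,0,0,0],[0.08,-0.13,0,0,0,0],[0.08,-0.13,0,0,0,0],[0.08,-0.13,-0.05,0,0,0],[0,0,-0.1,0,0,0],[0,0,-0.1,0,0,0],[0,0,-0.1,0,0,0],[0,0,-0.1,0,0,0],[0,0,0,0,0,0],[0,0,0,0,0,0]]'
python3 - <<'E'
from h import *
c=cam("wrist");im=c["color"].copy()
o=ctrl.get_obs();print(o["eef_pos"],o["wrist_force"])
# project predicted stand outline
a=np.radians(2);X=np.array([np.cos(a),np.sin(a),0]);Y=np.array([-np.sin(a),np.cos(a),0]);O=np.array([.507,.092,0])
for p in[(-.065,-.056,.006),(-.065,.056,.006),(.05,-.056,.058),(.05,.056,.058)]:
    u=px(c,O+p[0]*X+p[1]*Y+np.array([0,0,p[2]]))[0];print(u.round());cv2.circle(im,tuple(int(v) for v in u),4,(0,0,255),1)
cv2.imwrite("pics/w1.png",im)
E
```

```text
time_s: 2.8
eef_pos: [0.4472, 0.093, 0.15]
eef_rot: [0.0, -0.016, 1.0, -0.0]
wrist_force: [0.5, -0.0, 0.8]
opening: 0.504
grasp_force: 0.0
[0.44741174 0.09301408 0.15030518] [ 0.00724429  0.19579603 -0.27878137]
[250. 228.]
[385. 227.]
[247. 384.]
[388. 384.]
```

View pics/w1.png

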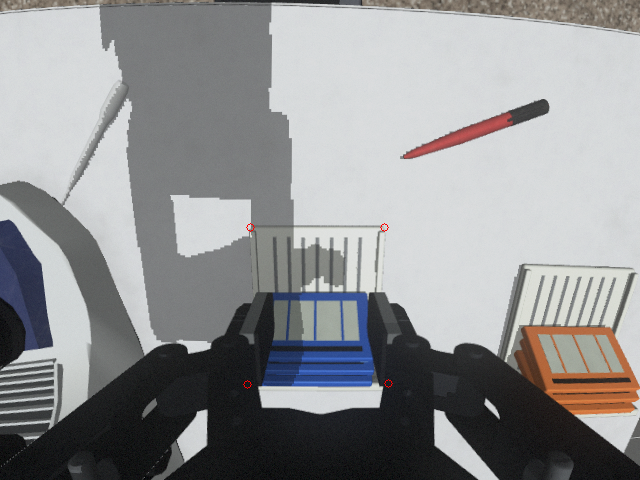

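```bash
python3 -m pendant '[[0,0,-0.1,0,0,0],[0,0,-0.1,0,0,0],[0,0,-0.1,0,0,0],[0,0,-0.1,0,0,0],[0,0,-0.1,0,0,0],[0,0,-0.08,0,0,0],[0,0,-0.05,0,0,0],[0,0,-0.03,0,0,0],[0,0,0,0,0,0],[0.05,0,0,0,0,0]]'
python3 -m pendant '[[0.03,0,0,0,0,0],[0.03,0,0,0,0,0],[0.03,0,0,0,0,0],[0.03,0,0,0,0,0],[0.02,0,0,0,0,0],[0.02,0,0,0,0,0],[0.02,0,0,0,0,0],[0.02,0,0,0,0,0],[0,0,0,0,0,0],[0,0,0,0,0,0]]'
```

```text
time_s: 4.1
eef_pos: [0.4569, 0.0931, 0.0176]
eef_rot: [0.0, -0.016, 1.0, 0.0]
wrist_force: [-0.7, -0.6, -0.1]
opening: 0.504
grasp_force: 0.0
time_s: 5.35
eef_pos: [0.4967, 0.093, 0.0173]
eef_rot: [-0.0, -0.016, 1.0, 0.0]
wrist_force: [-0.2, 0.5, -1.3]
opening: 0.499
grasp_force: 0.0
```

```bash
python3 -m pendant '[[0.01,0,0,0,0,0],[0.01,0,0,0,0,0],[0.01,0,0,0,0,0],[0.01,0,0,0,0,0],[0.01,0,0,0,0,0],[0.01,0,0,0,0,0],[0.01,0,0,0,0,0],[0.01,0,0,0,0,0],[0,0,0,0,0,0],[0,0,0,0,0,0]]'
python3 - <<'E'
from h import *
s=cam("scene");w=cam("wrist")
im=np.zeros((400,800,3),np.uint8)
im[:,:400]=cv2.resize(s["color"][255:335,300:380],(400,400),interpolation=2)
im[:,400:]=cv2.resize(w["color"][240:440,220:420],(400,400))
cv2.imwrite("pics/c2.png",im)
E
```

```text
time_s: 6.6
eef_pos: [0.5131, 0.093, 0.0175]
eef_rot: [0.0, -0.016, 1.0, -0.0]
wrist_force: [-0.4, 0.3, -0.6]
opening: 0.502
grasp_force: 0.0
```

View pics/c2.png

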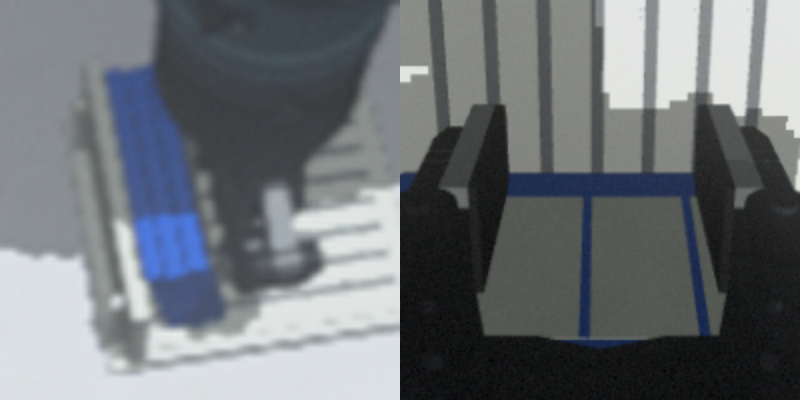

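The scene half shows the three cassettes nearly upright and close together, tops at about (105–190, 70–320) in the crop. The wrist half shows the foot pressed by both fingers. I'll keep pushing in small steps and watch the force.

```bash
python3 -m pendant '[[0.005,0,0,0,0,0],[0.005,0,0,0,0,0],[0.005,0,0,0,0,0],[0.005,0,0,0,0,0],[0.005,0,0,0,0,0],[0.005,0,0,0,0,0],[0.005,0,0,0,0,0],[0,0,0,0,0,0],[0,0,0,0,0,0],[0,0,0,0,0,0]]'
```

```text
time_s: 7.95
eef_pos: [0.5199, 0.093, 0.0174]
eef_rot: [0.0, -0.016, 1.0, -0.0]
wrist_force: [-0.1, 0.0, -0.3]
opening: 0.497
grasp_force: 0.1
```

```bash
python3 -m pendant '[[0.005,0,0,0,0,0],[0.005,0,0,0,0,0],[0.005,0,0,0,0,0],[0,0,0,0,0,0],[0,0,0,0,0,0],[0,0,0,0,0,0],[0,0,0,0,0,0],[0,0,0,0,0,0],[0,0,0,0,0,0],[0,0,0,0,0,0]]'
```

```text
time_s: 9.2
eef_pos: [0.52, 0.0932, 0.0164]
eef_rot: [-0.003, -0.016, 1.0, 0.0]
wrist_force: [-9.3, -0.4, 4.2]
opening: 0.5
grasp_force: 0.0
```

Firm contact at x=0.520, within 2 mm of the predicted 0.522. Backing straight off.

```bash
python3 -m pendant '[[-0.01,0,0,0,0,0],[-0.01,0,0,0,0,0],[-0.02,0,0,0,0,0],[-0.04,0,0,0,0,0],[-0.06,0,0,0,0,0],[-0.08,0,0,0,0,0],[-0.1,0,0,0,0,0],[0,0,0.1,0,0,0],[0,0,0.2,0,0,0],[0,0,0.2,0,0,0]]'
python3 -m pendant '[[0,0,0.2,0,0,0],[-0.2,0,0.1,0,0,0],[-0.2,0,0,0,0,0],[0,0,0,0,0,0],[0,0,0,0,0,0],[0,0,0,0,0,0],[0,0,0,0,0,0],[0,0,0,0,0,0],[0,0,0,0,0,0],[0,0,0,0,0,0]]'
python3 - <<'E'
from h import *
s=cam("scene");w=cam("wrist");t=cam("top")
a=np.radians(2);X=np.array([np.cos(a),np.sin(a),0]);Y=np.array([-np.sin(a),np.cos(a),0]);O=np.array([.507,.092,0])
im=np.zeros((400,800,3),np.uint8)
im[:,:400]=cv2.resize(s["color"][255:335,300:380],(400,400),interpolation=2)
P=np.mean(px(w,[O+.038*X+[0,0,.03]]),0).astype(int);print(P)
x0=max(0,min(440,P[0]-100));y0=max(0,min(280,P[1]-100))
im[:,400:]=cv2.resize(w["color"][y0:y0+200,x0:x0+200],(400,400))
cv2.imwrite("pics/c3.png",im)
for n,c in(("s",s),("t",t),("w",w)):
    m=cv2.inRange(cv2.cvtColor(c["color"],cv2.COLOR_BGR2HSV),(105,130,40),(130,255,255))
    k,l,st,ce=cv2.connectedComponentsWithStats(m)
    for i in range(1,k):
        if st[i,4]>60:
            p=onz(c,ce[i],[.066])[0]
            if np.linalg.norm(p[:2]-O[:2])<.09:
                v=cv2.findNonZero((l==i).astype(np.uint8))[:,0];q=(onz(c,v,np.full(len(v),.066))-O)
                print(n,st[i],"x",np.percentile(q@X,[2,98]).round(4),"y",np.percentile(q@Y,[2,98]).round(4))
E
```

```text
time_s: 10.45
eef_pos: [0.4575, 0.0931, 0.118]
eef_rot: [-0.001, -0.016, 1.0, 0.0]
wrist_force: [0.3, -0.6, 0.5]
opening: 0.505
grasp_force: 0.0
time_s: 11.7
eef_pos: [0.3787, 0.093, 0.1772]
eef_rot: [-0.0, -0.016, 1.0, 0.0]
wrist_force: [-0.9, 0.6, 0.6]
opening: 0.5
grasp_force: 0.0
[315 393]
s [324 268  18  42 471] x [0.0254 0.0464] y [-0.0418  0.0415]
t [258 244  35  11 311] x [0.0205 0.0441] y [-0.0456  0.0415]
w [ 262  367  100   48 1389] x [-0.0177  0.0273] y [-0.0441  0.0383]
```

View pics/c3.png

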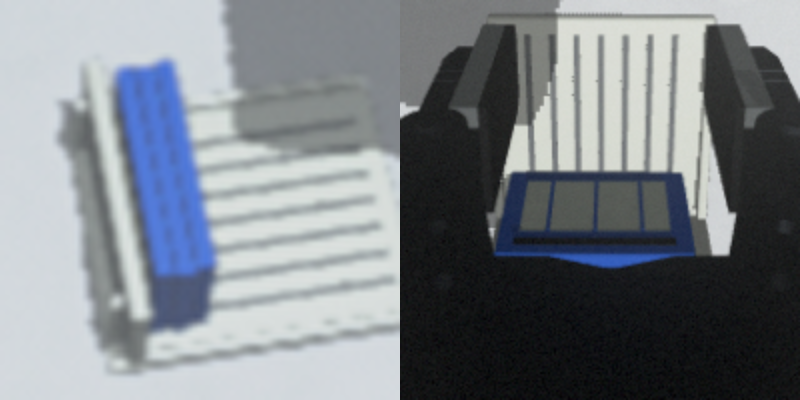

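Row is upright, closed and square: tops span x 25–47 mm in the stand frame, and the scene crop shows the end face as a clean upright rectangle. One check of the foot line against the top.

Run:
```python
from h import *
a=np.radians(2);X=np.array([np.cos(a),np.sin(a),0]);Y=np.array([-np.sin(a),np.cos(a),0]);O=np.array([.507,.092,0])
f=lambda c,u,z:[((onz(c,[p],[z])[0]-O)@np.c_[X,Y]).round(4).tolist() for p in u]
w=cam("wrist");s=cam("scene")
print("foot w",f(w,[(215+58,366.5),(215+141,366.5)],.006))
print("foot s",f(s,[(300+41.5,255+63.5),(300+31,255+65.5)],.006))
print("top s",f(s,[(300+42.5,255+53),(300+30.5,255+55),(300+34.5,255+12),(300+23.5,255+14)],.066))
```

```text
foot w [[0.0235, -0.0452], [0.0236, 0.0418]]
foot s [[0.0222, 0.0406], [0.0437, 0.0413]]
top s [[0.0247, 0.0429], [0.0476, 0.0431], [0.0228, -0.045], [0.045, -0.0441]]
```

The front foot at 23.5 mm and front top at about 24 mm put the row within roughly 2° of vertical. It is square, and the gripper is well clear.

```bash
python3 -c "
from bench import ctrl
print(ctrl.hand_in())"
```

```text
the job is handed in; nothing more can be done
None
```

I handed the job in at about 12 s of the 32 s allowed: by camera, the three blue cassettes stand upright, square and closed against the back plate, and the arm kept clear of the orange row; the judge returned no result.

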